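# Open the motorised window from its covered bench switch

### The job

Open the motorised window with its switch on the bench: swing the clear splash cover right back, push the sprung lever to the left, towards the sign with the parted bars, and hold it well over for three seconds without forcing it, while the motor slides the sash fully open. Then let the lever spring back to the middle and close the cover fully over it again. Do not push the lever the other way, and leave the lunch things standing where they are.

Things in the scene. Friction and masses are not known exactly. Their poses are not given: they have to be found in the camera images.
- switch_box: White switch box fixed to the bench, 94 mm (its x) x 110 mm (its y) x 50 mm high, on a thin flange 110 x 126 mm. Origin: centre of its underside. z up, x away from the robot (turned at most 0.3 rad), y to the left. The lever stands in the middle of its top. Grey conduit on its left, within 100 mm of the centre. Dark signs on top: two parted bars left (open), two bars together right (close).
- cover (a joint): Angle of the clear hinged hood over the box's top: 0 = closed, 2.1 = right back at its stop. Hood 96 mm (box's x) x 110 mm x 44 mm high, walls 3 mm, grey rim. Hinged along the box's far top edge; its front edge rises and swings away from the robot. Stiff by friction (about 1 N at the pull): it stays at any angle where it is left.
- cover_pull (a point): Middle of the cover's pull: a grey round bar 9 mm thick, along the box's y, 59 mm clear between its two side arms, 26 mm clear gap to the cover's front face. Closed, it is 62 mm above the bench and 78 mm in front of the lever; it turns with the cover on a radius of 128 mm about the hinge, and can be pinched across from above at every angle.
- cover_hinge (a point): Middle of the cover's hinge axis, which is parallel to the box's y: 49 mm beyond the box's centre along its x, 50 mm above the bench. Does not move with the cover.
- lever (a joint): Angle of the sprung lever: 0 = upright in the middle (within 0.02), positive = tip leaning to the box's +y (left), stops at +0.48 and -0.48. It springs back to 0 when let go; about 4 N, 25 mm above the box, holds it at 0.35. While it is past +0.25 the motor slides the sash of the window behind the robot, on its left, to the left: shut to fully open takes 2.4 s; let go sooner, it stops half open.
- lever_tip (a point): Top of the lever: a round steel bat handle, 6 mm thick at the foot and 10 mm near the top, whose tip is 35 mm above the top of the box (85 mm above the bench) when upright.
- lever_pivot (a point): The lever's pivot: on the box's centre line, 48 mm above the bench. The lever swings about it in the plane of the box's y and z, on a radius of 37 mm.
- tiffin: Bystander: three-tier steel tiffin with a carrying handle, 126 mm across, 212 mm high; origin at the centre of its underside.
- lunchbox: Bystander: aqua plastic lunchbox with a hinged latch on the front, 131 x 181 x 66 mm; origin at the centre of its underside.
- mug: Bystander: grey ceramic mug, 84 mm across, 95 mm high, with a handle; origin at the centre of its underside.
- snack_box: Bystander: clear acrylic snack box with a lid, 104 x 144 x 65 mm; origin at the centre of its underside.

How it is judged:
On the way, in this order (a step that is already met when the one before it is completed fails the run):
1. the cover is swung right back (past 1.6 rad) (value of joint cover above 1.6 rad), for 0.1 s.
2. the lever is held to the left, past 0.25 rad, without a break for 2.5 s, in which the sash slides fully open (value of joint lever above 0.25 rad), for 2.5 s.
3. the lever is let go and back in the middle, within 0.05 rad (value of joint lever between -0.05 and 0.05 rad), for 0.2 s.
At the end, for the whole second after the job is handed in: The lever, after its 2.5 s hold to the left, has sprung back to within 0.05 rad of the middle, and the cover is closed over it (under 0.06 rad, the pull within 8 mm of its closed height) and at rest (all of step 3 and value of joint cover below 0.06 rad and velocity of joint cover between -0.05 and 0.05 rad/s); the robot touches nothing.
It fails at once if the lever is pushed the wrong way (past 0.2 rad to the right) (value of joint lever below -0.2 rad).
It fails at once if the lever is forced (more than 25 N on it) (contact force between anything else and lever above 25 N).
It fails at once if the tiffin, lunchbox, mug or snack box is shifted by more than 20 mm or tipped (distance of any of tiffin, lunchbox, mug, snack_box from where it was at the start of the episode above 0.02 m or angle between any of tiffin, lunchbox, mug, snack_box's own z axis and vertical above 0.3 rad).
It also fails if it takes over 67 s, if anything falls off the work surface, if the arm or the gripper's body presses on something with over 40 N, if the wrist force passes 120 N, or if a joint passes its speed limit or range.

### The arm

A 6-joint arm with a two-finger parallel gripper is mounted at the origin on the work surface. World frame = base frame: x ahead of the robot, y to its left, z up, the work surface at z = 0. Lengths are in m, angles in rad, forces in N, time in s.
With the tool pointing down it reaches from about 0.3 to 0.775 m from the base axis. Payload 14.6 kg.
Tool frame: the origin (TCP) lies at the very end of the fingers, on their centre line; the grasp point (between the pads) lies 19 mm behind it; z points along the fingers, y is the direction in which the jaws open and shut (so a half turn about z gives the same grasp; the last joint's range is limited). The gripper opens to 94 mm and grips with 3 to 60 N. Pads are 16 mm wide; open, the fingers measure 119 mm over their backs; the gripper's body (75 mm by 177 mm) begins 78 mm behind the grasp point.
Start: joints at [1.279, 0.3, 1.521, -0, 1.321, -0.067], TCP at [0.123, 0.536, 0.205] pointing down, gripper open.
Joint ranges: [-3.03, 3.03], [-0.79, 2.21], [0.23, 2.52], [-1.04, 4.18], [0, 3.07], [-2.55, 2.55]. Speed limits (rad/s): [2.22, 2.22, 2.57, 3.14, 3.14, 3.14].

### API

Orientations are given as [roll, pitch, yaw] about the fixed x, y, z axes, in that order (R = Rz(yaw) Ry(pitch) Rx(roll)).
In Python, from station import ctrl, eyes gives the robot as it stands.
- The arm moves only by the tool jog_arm, never from a script. Its argument "moves" is a list of rows, each a list of 3 entries, a list of its own where there are three numbers: the shift along the world's x, y, z in mm, then the turn, a rotation vector about the world's x, y, z in units of 5 degrees (1.0 is 5 degrees), then the finger opening in mm, from 0 to 94. In form: [[[tx, ty, tz], [wx, wy, wz], jaw], ...]. A call has 1 to 5 rows; each row is the pose to reach, as a shift and turn from the pose commanded when the call began; what a row does not reach only later rows make up. A row lasts 1/12 s, in which the tool goes at most 41.7 mm and 7.16 degrees, less where a joint would pass 70% of its speed; a pose out of reach is approached as far as the arm can. A call with a gripper value outside its range is refused whole. The fingers move at their own pace and stop on an object; "squeeze" is the grip in N (left out, the last holds). Time passes only in rows, so rows that repeat a pose let the fingers close. It gives the time, the measured TCP pose, the force and the opening at its end, in the units of the state.
- ctrl.get_obs(): the state, without advancing time (a new reading comes with each control period).
- eyes.camera(name): name is "scene" or "top" or "wrist"; returns a dict with "frame" (400x640x3 uint8, red, green, blue), "vertical_fov" (degrees; the focal length in pixels is half the picture's height over the tangent of half this angle, whatever the lens; pixels are square), "cx", "cy" (the principal point, pixels), "eye" and "attitude" of the camera in the world; the wrist camera has in their place "hand_eye" (4x4, takes a point from camera to tool coordinates, whose origin is the TCP and whose axes are the flange's). Camera axes: x right, y down, z forward; pixel columns grow to the right and rows downward; lengths in m; the calibration is good to about 2 mm. A picture is of the moment at which its call begins: read the wrist's pose just before it. There is no depth.
- ctrl.hand_in(): hands the job in, once; it reports no verdict.
The state is a dict: "time_s": time; "qpos": joint angles; "joint_vel": joint speeds; "tau": joint torques, N m; "ee_pos": TCP position; "eef_rot": TCP orientation; "force": force on the tool from outside, world axes, zero at the start; "moment": the same for the moment, N m; "grip_width": finger opening in m.
Only numpy, scipy, OpenCV 4.12 (cv2) and the standard library are available. Lean on these libraries where they do the work, as an engineer would, in place of code of your own. Each camera call takes 0.05 s, during which the arm holds its last target.

## Working session

There is one attempt and no reset: what is moved stays moved. The work goes in short steps, Python scripts to look and compute and a tool call to move; the robot and the scene stay as the last step left them, time stands still between calls to the robot, and variables do not carry over. Pictures are saved under pics/ and viewed, and the job is handed in when it is done.

Besides the shell and the picture viewer there is one more tool, called after "Emit:" as name(argument=value, ...) on one line, values as JSON. jog_arm: Moves the arm, as the interface text tells. Its arguments: {"type":"object","properties":{"moves":{"type":"array","items":{"type":"array"}},"squeeze":{"type":"number"}},"required":["moves"]}

```bash
mkdir -p pics; ls; python3 - <<'E'
from station import ctrl, eyes
import cv2
o=ctrl.get_obs(); print(o)
for n in ["scene","top","wrist"]:
    c=eyes.camera(n); cv2.imwrite(f"pics/{n}0.png",c["frame"][:,:,::-1]); print({k:v for k,v in c.items() if k!="frame"})
E
```

```text
pics
{'time_s': 0.0, 'qpos': array([ 1.27935806e+00,  3.00482082e-01,  1.52159234e+00,  4.12292266e-05,
        1.32070487e+00, -6.66190959e-02]), 'joint_vel': array([ 0.00095524,  0.00246144,  0.00126559,  0.00070589, -0.00041507,
       -0.00061289]), 'tau': array([ 5.07059904e-04, -5.31808734e+01, -3.52734411e+01,  7.08668190e-02,
        2.44415668e-02, -1.11486959e-04]), 'ee_pos': array([0.12253671, 0.53590044, 0.20487555]), 'eef_rot': array([-3.14041131e+00, -1.18839863e-04,  2.91676318e+00]), 'force': array([ 0.31158708,  0.11941356, -0.58618078]), 'moment': array([-0.07223643,  0.02480121, -0.0296367 ]), 'grip_width': 0.09420374226830538}
{'vertical_fov': 51.9867373536484, 'cx': 324.4462736634756, 'cy': 193.66691484976064, 'eye': array([1.25944294, 0.27844914, 0.91194657]), 'attitude': array([-2.40228897, -0.01504209,  1.95481087])}
{'vertical_fov': 50.33516385330065, 'cx': 316.71313284918307, 'cy': 194.88309213556425, 'eye': array([ 0.33731123, -0.01640634,  1.3805301 ]), 'attitude': array([-3.00716834,  0.02935205, -1.59364899])}
{'vertical_fov': 60.99334590994727, 'cx': 320.31451734618855, 'cy': 199.99154606775136, 'hand_eye': array([[ 9.97353530e-04, -9.72256102e-01, -2.33916817e-01,
         6.78861193e-02],
       [ 9.99999499e-01,  9.50949513e-04,  3.11164306e-04,
        -2.18468606e-04],
       [-8.00883127e-05, -2.33917010e-01,  9.72256564e-01,
        -1.78301355e-01],
       [ 0.00000000e+00,  0.00000000e+00,  0.00000000e+00,
         1.00000000e+00]])}
```

View pics/scene0.png

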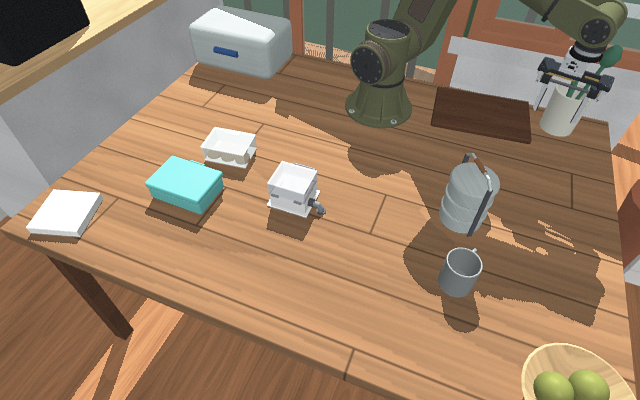

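View pics/top0.png

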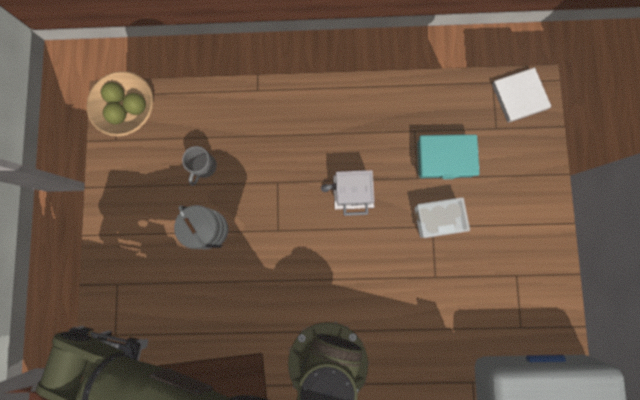

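View pics/wrist0.png

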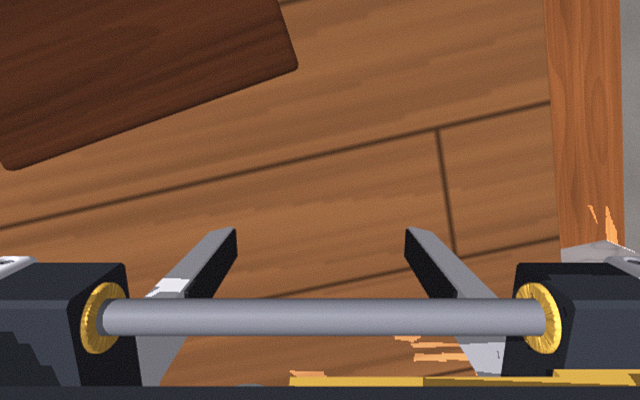

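The box, with its cover and pull towards the robot, is at about (354,190) in the top view. The pull is at (356,211), the tiffin at (200,228), the mug at (197,163), the lunchbox at (449,157) and the snack box at (442,217). I'll zoom in and measure.

```bash
cat > h.py <<'E'
import numpy as np, cv2
from scipy.spatial.transform import Rotation as Ro
from station import ctrl, eyes
def cam(n, o=None):
    if n=="wrist": o=ctrl.get_obs()
    c=eyes.camera(n); f=200/np.tan(np.radians(c["vertical_fov"]/2))
    K=np.array([[f,0,c["cx"]],[0,f,c["cy"]],[0,0,1]])
    if n=="wrist":
        T=np.eye(4);T[:3,:3]=Ro.from_euler("xyz",o["eef_rot"]).as_matrix();T[:3,3]=o["ee_pos"]
        W=T@c["hand_eye"]
    else:
        W=np.eye(4);W[:3,:3]=Ro.from_euler("xyz",c["attitude"]).as_matrix();W[:3,3]=c["eye"]
    return c["frame"],K,W
def atz(K,W,uv,z):
    d=W[:3,:3]@np.linalg.solve(K,[uv[0],uv[1],1]); return W[:3,3]+d*(z-W[2,3])/d[2]
def proj(K,W,p):
    q=K@(W[:3,:3].T@(np.asarray(p)-W[:3,3])); return q[:2]/q[2]
def crop(fr,x0,x1,y0,y1,s,name):
    cv2.imwrite(f"pics/{name}.png",cv2.resize(fr[y0:y1,x0:x1,::-1],None,fx=s,fy=s,interpolation=cv2.INTER_CUBIC))
E
python3 - <<'E'
from h import *
fr,K,W=cam("top"); crop(fr,310,400,155,225,8,"topz")
for n,uv,z in [("pull",(356,211),.062),("boxtop",(354,190),.09),("tiffin",(200,228),.1),("mug",(197,163),.05),("lunch",(449,157),.05),("snack",(442,217),.05)]: print(n,atz(K,W,uv,z).round(3))
fr,K,W=cam("scene"); crop(fr,255,335,155,220,9,"scz")
E
```

```text
pull [ 0.463 -0.103  0.062]
boxtop [ 0.525 -0.097  0.09 ]
tiffin [0.42  0.373 0.1  ]
mug [0.632 0.401 0.05 ]
lunch [ 0.628 -0.403  0.05 ]
snack [ 0.438 -0.369  0.05 ]
```

View pics/topz.png

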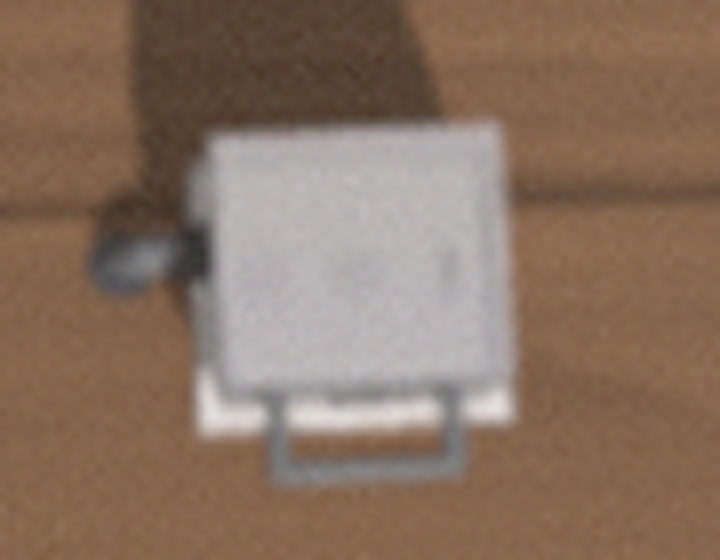

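View pics/scz.png

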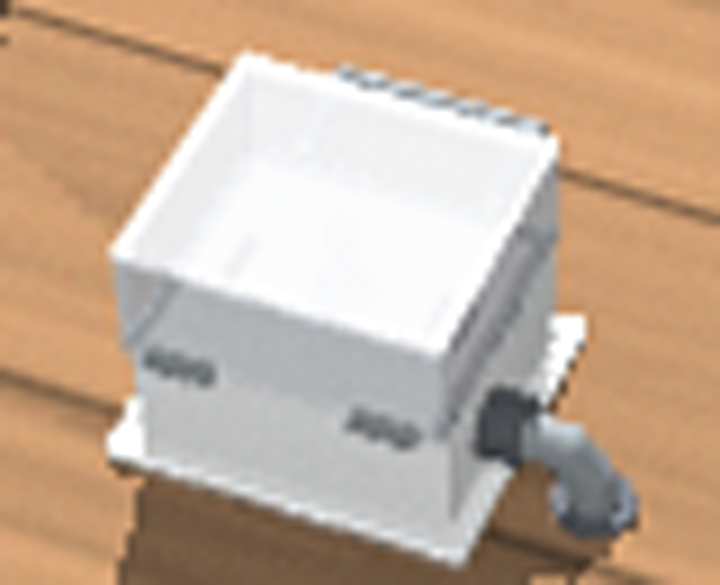

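```bash
python3 - <<'E'
from h import *
from scipy.optimize import least_squares
_,Kt,Wt=cam("top");_,Ks,Ws=cam("scene")
t=lambda x,y:(310+(x+.5)/8-.5,155+(y+.5)/8-.5); s=lambda x,y:(255+(x+.5)/9-.5,155+(y+.5)/9-.5)
C=[(0,(-78,34,62),t(274,475)),(0,(-78,-34,62),t(461,466)),(0,(48,55,94),t(207,133)),(0,(48,-55,94),t(502,123)),(0,(-55,63,3),t(200,437)),(0,(-55,-63,3),t(517,420)),
(1,(-48,-55,94),s(245,55)),(1,(-48,55,94),s(557,138)),(1,(48,55,94),s(440,357)),(1,(48,-55,94),s(112,252)),(1,(55,63,1),s(462,564)),(1,(55,-63,1),s(108,457))]
def f(p,full=0):
    r=[]
    c,si=np.cos(p[2]),np.sin(p[2])
    for k,q,uv in C:
        q=np.array(q)/1000; P=[p[0]+c*q[0]-si*q[1],p[1]+si*q[0]+c*q[1],q[2]]
        r.append(proj(*((Kt,Wt),(Ks,Ws))[k],P)-uv)
    return np.ravel(r)
for sel in ["all",0,1]:
    m=np.ravel([[sel=="all" or c[0]==sel]*2 for c in C])
    R=least_squares(lambda p:f(p)[m],[.52,-.1,0],x_scale=[.01,.01,.05]); print(sel,R.x.round(4)); 
    if sel=="all": print(f(R.x).reshape(-1,2).round(1))
E
```

```text
all [ 0.5354 -0.0987  0.0226]
[[ 0.6 -0.7]
 [-0.8 -0.6]
 [ 0.3  0.6]
 [-0.7  0.1]
 [-0.1 -0.9]
 [-0.9 -0.6]
 [-0.3 -0.7]
 [ 0.2 -0.2]
 [ 0.2 -1.4]
 [-0.2 -0.5]
 [ 0.1  0. ]
 [-0.4 -0.3]]
0 [ 0.5343 -0.0995  0.0204]
1 [ 0.5371 -0.0976  0.0187]
```

Both cameras agree to within 3 mm: the box is at (0.535, -0.0985), yaw about 0.02. The pull is therefore near (0.457, -0.100, 0.062). I'll go over there, turning the jaws to open along x.

Emit:
jog_arm(moves=[[[19,-35,0],[0,0,-0.8],94],[[37,-71,0],[0,0,-1.7],94],[[56,-106,0],[0,0,-2.5],94],[[74,-142,0],[0,0,-3.4],94],[[93,-177,0],[0,0,-4.2],94]], squeeze=10)

```text
time_s: 0.77
ee_pos: [0.2158, 0.3574, 0.2054]
eef_rot: [3.141, 0.0, 2.547]
force: [0.8, 0.4, 0.1]
grip_width: 0.0939
```

Emit:
jog_arm(moves=[[[19,-35,0],[0,0,-0.8],94],[[37,-71,0],[0,0,-1.7],94],[[56,-106,0],[0,0,-2.5],94],[[74,-142,0],[0,0,-3.4],94],[[93,-177,0],[0,0,-4.2],94]])

```text
time_s: 1.18
ee_pos: [0.3089, 0.1803, 0.2057]
eef_rot: [3.141, 0.0, 2.18]
force: [1.1, 0.4, -0.1]
grip_width: 0.0938
```

Emit:
jog_arm(moves=[[[19,-35,0],[0,0,-0.8],94],[[37,-71,0],[0,0,-1.7],94],[[56,-106,0],[0,0,-2.5],94],[[74,-142,0],[0,0,-3.4],94],[[93,-177,0],[0,0,-4.2],94]])

```text
time_s: 1.6
ee_pos: [0.402, 0.003, 0.2057]
eef_rot: [3.141, 0.0, 1.813]
force: [1.8, 0.8, 0.9]
grip_width: 0.0942
```

Emit:
jog_arm(moves=[[[18,-34,0],[0,0,-0.9],94],[[37,-68,0],[0,0,-1.7],94],[[55,-103,0],[0,0,-2.55],94],[[55,-103,-20],[0,0,-2.55],94],[[55,-103,-40],[0,0,-2.55],94]])

```text
time_s: 2.02
ee_pos: [0.4573, -0.0997, 0.1651]
eef_rot: [3.14, 0.0, 1.591]
force: [-0.6, 0.1, -1.6]
grip_width: 0.0942
```

```bash
python3 - <<'E'
from h import *
fr,K,W=cam("wrist"); cv2.imwrite("pics/w1.png",fr[:,:,::-1])
b=np.array([.535,-.0985]); c,s=np.cos(.02),np.sin(.02)
for q in [(-78,34,62),(-78,-34,62),(-48,55,94),(-48,-55,94),(48,-55,94)]:
    q=np.array(q)/1e3; print(proj(K,W,[b[0]+c*q[0]-s*q[1],b[1]+s*q[0]+c*q[1],q[2]]).round(0))
print(ctrl.get_obs()["qpos"].round(2))
E
```

```text
[320. 160.]
[320. 238.]
[362. 136.]
[358. 276.]
[478. 276.]
[-0.29  0.16  1.8   0.    1.18 -0.31]
```

View pics/w1.png

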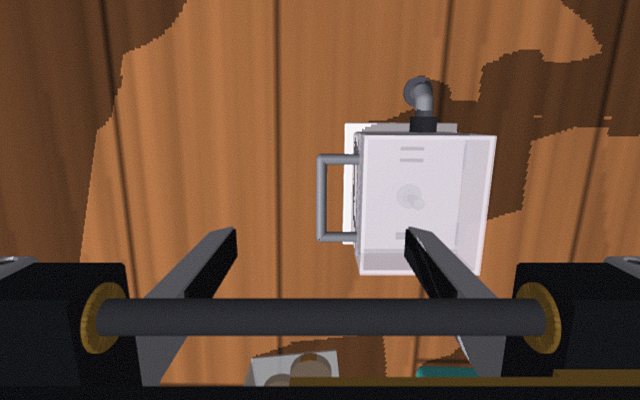

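The prediction and the image agree: the bar is at column 322, rows 157–238, against a predicted 320, rows 160–238. I'll narrow the jaws to 22 mm so the far finger fits the 26 mm gap, then descend.

Emit:
jog_arm(moves=[[[0,0,0],[0,0,0],20],[[0,0,-10],[0,0,0],20],[[0,0,-20],[0,0,0],20],[[0,0,-30],[0,0,0],20],[[0,0,-30],[0,0,0],20]])

```text
time_s: 2.48
ee_pos: [0.4559, -0.0974, 0.1337]
eef_rot: [-3.139, -0.001, 1.595]
force: [-0.2, 0.5, -1.1]
grip_width: 0.0636
```

Emit:
jog_arm(moves=[[[0,0,0],[0,0,0],20],[[0,0,0],[0,0,0],20],[[0,0,-10],[0,0,0],20],[[0,0,-25],[0,0,0],20],[[0,0,-40],[0,0,0],20]])

```text
time_s: 2.9
ee_pos: [0.4568, -0.0979, 0.0949]
eef_rot: [3.14, 0.0, 1.595]
force: [0.2, -0.3, 0.2]
grip_width: 0.0307
```

```bash
python3 - <<'E'
from h import *
fr,K,W=cam("wrist"); cv2.imwrite("pics/w2.png",fr[:,:,::-1])
E
```

```text
(no output)
```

View pics/w2.png

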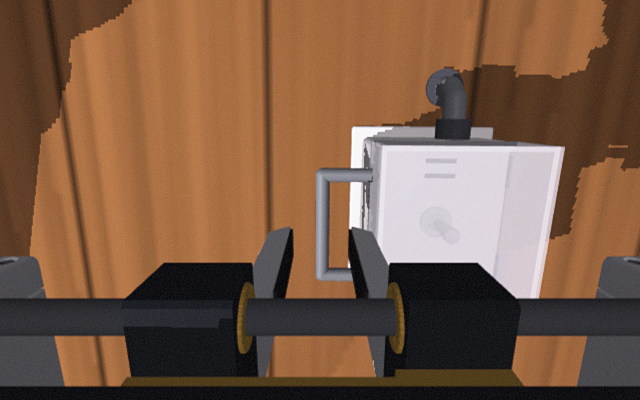

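The bar (column 322) sits midway between the fingers (293 and 349), and the jaws are still closing to 20 mm. I'll let them finish, then go down.

Emit:
jog_arm(moves=[[[0,0,0],[0,0,0],20],[[0,0,0],[0,0,0],20],[[0,0,-12],[0,0,0],20],[[0,0,-24],[0,0,0],20],[[0,0,-36],[0,0,0],20]])

```text
time_s: 3.37
ee_pos: [0.4573, -0.098, 0.0601]
eef_rot: [3.139, 0.001, 1.595]
force: [-0.2, -1.2, -0.2]
grip_width: 0.0199
```

Emit:
jog_arm(moves=[[[0,0,-7],[0,0,0],20],[[0,0,-12],[0,0,0],20],[[0,0,-12],[0,0,0],5],[[0,0,-12],[0,0,0],5],[[0,0,-12],[0,0,0],5]], squeeze=10)

```text
time_s: 3.78
ee_pos: [0.458, -0.0979, 0.0485]
eef_rot: [3.138, 0.0, 1.595]
force: [7.3, 1.1, -1.4]
grip_width: 0.0087
```

```bash
python3 - <<'E'
import numpy as np
p0=np.arctan2(12,-127.4)
for d in range(0,121,8):
    p=p0-np.radians(d);print(d,round(128*np.cos(p)+127.4),round(128*np.sin(p)-12))
E
```

```text
0 0 0
8 3 18
16 8 35
24 16 51
32 26 66
40 37 79
48 51 91
56 66 100
64 82 108
72 99 113
80 117 116
88 135 116
96 153 113
104 170 109
112 186 102
120 202 92
```

Emit:
jog_arm(moves=[[[1,0,5],[0,0,0],5],[[2,0,10],[0,0,0],5],[[4,0,18],[0,0,0],5],[[6,0,27],[0,0,0],5],[[9,0,35],[0,0,0],5]])

```text
time_s: 4.2
ee_pos: [0.4672, -0.0978, 0.084]
eef_rot: [3.137, 0.0, 1.595]
force: [14.3, 1.6, -7.6]
grip_width: 0.0089
```

Emit:
jog_arm(moves=[[[6,0,8],[0,0,0],5],[[11,0,16],[0,0,0],5],[[17,0,25],[0,0,0],5],[[24,1,35],[0,0,0],5],[[31,1,44],[0,0,0],5]])

```text
time_s: 4.62
ee_pos: [0.4961, -0.0971, 0.1277]
eef_rot: [-3.14, 0.0, 1.595]
force: [2.8, 0.2, -4.3]
grip_width: 0.0085
```

Emit:
jog_arm(moves=[[[8,0,7],[0,0,0],5],[[16,0,13],[0,0,0],5],[[26,0,19],[0,0,0],5],[[35,1,24],[0,0,0],5],[[45,1,29],[0,0,0],5]])

```text
time_s: 5.03
ee_pos: [0.5417, -0.0962, 0.1563]
eef_rot: [-3.141, 0.001, 1.595]
force: [2.4, -2.2, -9.1]
grip_width: 0.0088
```

Emit:
jog_arm(moves=[[[10,0,3],[0,0,0],5],[[21,0,6],[0,0,0],5],[[32,0,8],[0,0,0],5],[[42,1,8],[0,0,0],5],[[53,1,8],[0,0,0],5]])

```text
time_s: 5.45
ee_pos: [0.5948, -0.0951, 0.1643]
eef_rot: [-3.141, 0.001, 1.595]
force: [-2.2, -0.6, -1.1]
grip_width: 0.0088
```

Emit:
jog_arm(moves=[[[9,0,-1],[0,0,0],5],[[18,0,-3],[0,0,0],5],[[27,0,-5],[0,0,0],5],[[35,1,-7],[0,0,0],5],[[43,1,-10],[0,0,0],5]])

```text
time_s: 5.87
ee_pos: [0.6379, -0.0943, 0.1538]
eef_rot: [-3.141, 0.001, 1.594]
force: [-1.5, -3.3, -0.8]
grip_width: 0.0086
```

Emit:
jog_arm(moves=[[[4,0,-2],[0,0,0],5],[[8,0,-5],[0,0,0],5],[[12,0,-7],[0,0,0],5],[[16,0,-10],[0,0,0],5],[[16,0,-10],[0,0,0],5]])

```text
time_s: 6.28
ee_pos: [0.6548, -0.0939, 0.1437]
eef_rot: [3.139, 0.0, 1.595]
force: [5.3, -3.1, 4.7]
grip_width: 0.0083
```

```bash
python3 - <<'E'
from h import *
for n in ["wrist","scene"]:
    fr,K,W=cam(n); cv2.imwrite(f"pics/{n}3.png",fr[:,:,::-1])
E
```

```text
(no output)
```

View pics/wrist3.png

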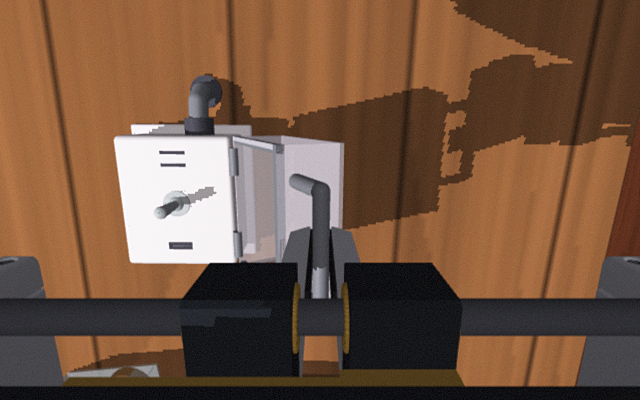

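View pics/scene3.png

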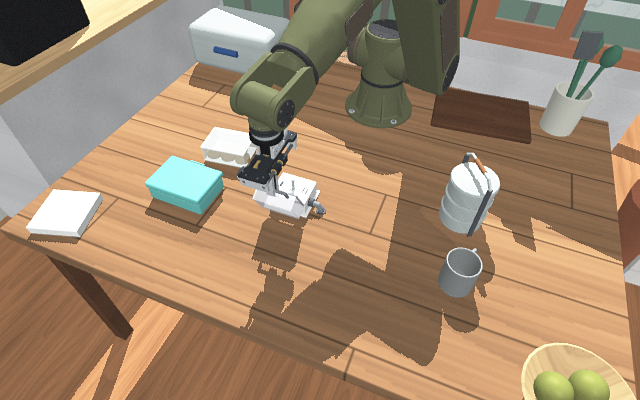

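The cover is right back. The lever shows upright, with its foot at (176,203), tip at (163,212) and the parted bars on the +y side at (172,158). I'll release and lift straight up, then turn the jaws to open along y.

Emit:
jog_arm(moves=[[[0,0,0],[0,0,0],24],[[0,0,0],[0,0,0],24],[[0,0,0],[0,0,0],24],[[0,0,15],[0,0,0],24],[[0,0,35],[0,0,0],24]])

```text
time_s: 6.8
ee_pos: [0.6526, -0.0934, 0.1767]
eef_rot: [-3.137, -0.001, 1.595]
force: [-0.9, -0.9, -0.0]
grip_width: 0.0241
```

Emit:
jog_arm(moves=[[[-20,0,20],[0,0,1.3],40],[[-45,0,20],[0,0,2.6],40],[[-70,0,20],[0,0,3.9],40],[[-95,0,10],[0,0,5.2],40],[[-120,-4,0],[0,0,6.5],40]])

```text
time_s: 7.22
ee_pos: [0.5323, -0.0972, 0.1784]
eef_rot: [3.141, 0.0, 2.168]
force: [0.9, -0.5, -0.1]
grip_width: 0.04
```

Emit:
jog_arm(moves=[[[0,0,0],[0,0,1.4],40],[[0,0,0],[0,0,2.8],40],[[0,0,0],[0,0,4.2],40],[[0,0,0],[0,0,5.6],40],[[0,0,0],[0,0,7.0],40]])

```text
time_s: 7.63
ee_pos: [0.5334, -0.0976, 0.1783]
eef_rot: [3.141, -0.001, 2.779]
force: [-0.3, -0.5, -0.9]
grip_width: 0.0398
```

Emit:
jog_arm(moves=[[[0,0,0],[0,0,1.4],40],[[0,0,0],[0,0,2.8],40],[[0,0,0],[0,0,4.2],40],[[0,0,-20],[0,0,4.2],40],[[0,0,-40],[0,0,4.2],40]])

```text
time_s: 8.05
ee_pos: [0.5339, -0.0977, 0.1385]
eef_rot: [-3.141, 0.002, 3.14]
force: [-0.0, 0.6, -0.7]
grip_width: 0.0402
```

```bash
python3 - <<'E'
from h import *
fr,K,W=cam("wrist"); cv2.imwrite("pics/w4.png",fr[:,:,::-1])
b=np.array([.535,-.0985])
print(proj(K,W,[*b,.085]),proj(K,W,[*b,.05]),ctrl.get_obs()["ee_pos"])
E
```

```text
[319.28078714 217.99767066] [319.41354334 205.61738776] [ 0.53196536 -0.09727227  0.1339544 ]
```

View pics/w4.png

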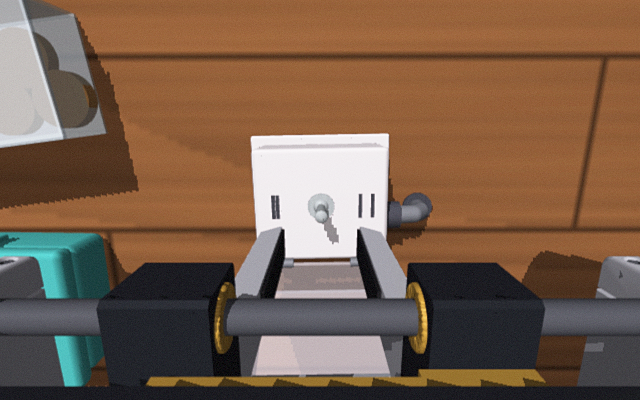

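The lever tip is at (320.5,215) against a predicted (319,218), between the fingers, with the parted bars at (367,205) on the right of the image, which is +y. I'll narrow the jaws to 20 mm and descend to straddle it.

Emit:
jog_arm(moves=[[[0,0,-10],[0,0,0],20],[[0,0,-20],[0,0,0],20],[[0,0,-25],[0,0,0],20],[[0,0,-30],[0,0,0],20],[[0,0,-30],[0,0,0],20]])

```text
time_s: 8.52
ee_pos: [0.5334, -0.0978, 0.1078]
eef_rot: [3.141, -0.001, 3.139]
force: [-0.2, 0.4, -0.9]
grip_width: 0.0201
```

```bash
python3 - <<'E'
from h import *
fr,K,W=cam("wrist"); cv2.imwrite("pics/w5.png",fr[:,:,::-1]); print({k:v for k,v in ctrl.get_obs().items() if k in("ee_pos","grip_width","eef_rot")})
E
```

```text
{'ee_pos': array([ 0.53358262, -0.09782317,  0.10839463]), 'eef_rot': array([ 3.14148683e+00, -2.80940458e-04,  3.13925531e+00]), 'grip_width': 0.02001163459200481}
```

View pics/w5.png

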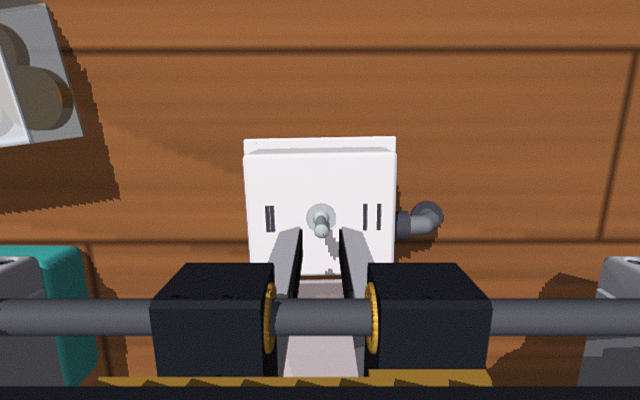

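```bash
python3 - <<'E'
from h import *
fr,K,W=cam("wrist"); print(atz(K,W,(321.5,230),.082),atz(K,W,(321,216),.05)); crop(fr,270,370,180,270,8,"w5z")
E
```

```text
[ 0.53445565 -0.09710913  0.082     ] [ 0.5345337  -0.09735723  0.05      ]
```

View pics/w5z.png

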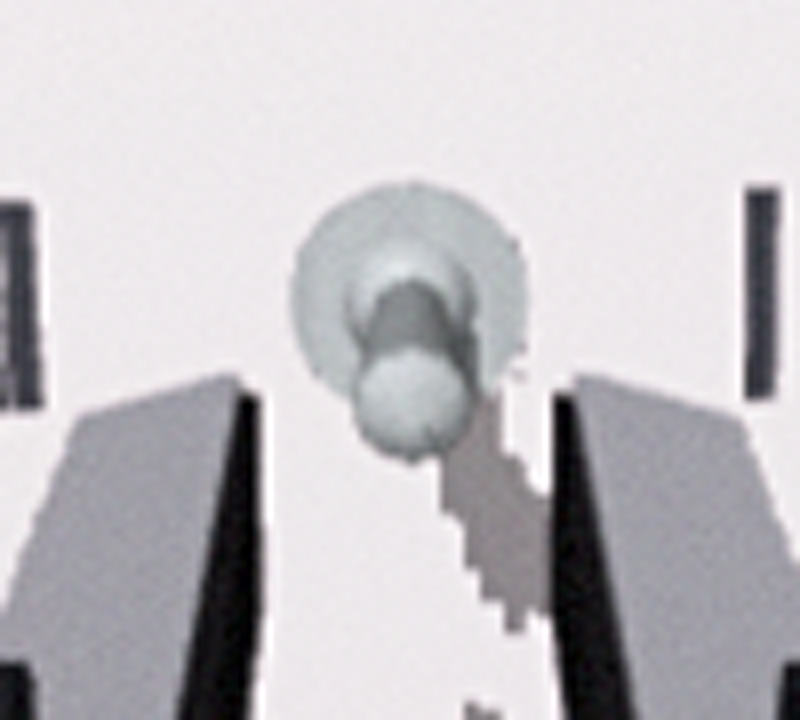

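The lever is at (0.5345, -0.0973), centred between the pads. I'll descend 36 mm to straddle it, then push left in small steps.

Emit:
jog_arm(moves=[[[1,0,-9],[0,0,0],20],[[1,0,-18],[0,0,0],20],[[1,0,-27],[0,0,0],20],[[1,0,-36],[0,0,0],20],[[1,0,-36],[0,0,0],20]])

```text
time_s: 9.03
ee_pos: [0.5336, -0.0976, 0.0701]
eef_rot: [3.141, -0.003, 3.139]
force: [-1.0, -0.6, 0.4]
grip_width: 0.0202
```

Emit:
jog_arm(moves=[[[0,3,0],[0,0,0],20],[[0,6,0],[0,0,0],20],[[0,9,0],[0,0,0],20],[[0,12,0],[0,0,0],20],[[0,15,0],[0,0,0],20]])

```text
time_s: 9.45
ee_pos: [0.5346, -0.0828, 0.0727]
eef_rot: [-3.141, 0.0, 3.139]
force: [-1.1, -4.5, -2.1]
grip_width: 0.0198
```

```bash
python3 - <<'E'
from h import *
fr,K,W=cam("wrist"); crop(fr,250,410,160,280,5,"w6"); o=ctrl.get_obs();print(o["ee_pos"],o["force"],o["grip_width"])
L=np.array([.5345,-.0973,.048])
for a in (0,.25,.36,.48): print(a,proj(K,W,L+[0,.037*np.sin(a),.037*np.cos(a)-.003]).round(1))
E
```

```text
[ 0.53464431 -0.08242037  0.07263766] [-0.99987265 -3.15998532 -1.32013417] 0.020174929184484287
0 [293.1 249.7]
0.25 [310.4 248.9]
0.36 [317.7 248. ]
0.48 [325.2 246.8]
```

View pics/w6.png

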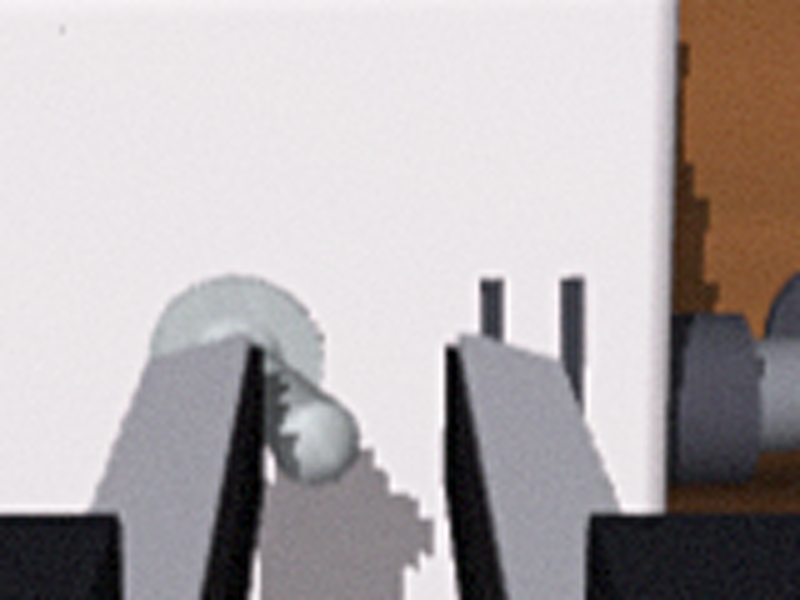

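The tip centre is at column 313.6, which corresponds to about 0.30 rad, with a force of about 4 N. I'll push 2 mm more to get to about 0.37 rad and hold.

Emit:
jog_arm(moves=[[[0,1,0],[0,0,0],20],[[0,2,0],[0,0,0],20],[[0,2,0],[0,0,0],20],[[0,2,0],[0,0,0],20],[[0,2,0],[0,0,0],20]])

```text
time_s: 9.92
ee_pos: [0.5347, -0.0811, 0.0725]
eef_rot: [-3.141, 0.0, 3.139]
force: [-0.5, -4.6, -1.1]
grip_width: 0.0198
```

```bash
python3 - <<'E'
from h import *
fr,K,W=cam("wrist"); crop(fr,250,410,160,280,5,"w7"); o=ctrl.get_obs();print(o["ee_pos"],o["force"],o["grip_width"])
L=np.array([.5345,-.0973,.048])
for a in (0,.25,.36,.48): print(a,((proj(K,W,L+[0,.037*np.sin(a),.037*np.cos(a)-.003])-[250,160])*5).round(1))
E
```

```text
[ 0.53464614 -0.08112457  0.07250385] [-0.67140062 -4.28026445  0.03845644] 0.020399940364118196
0 [199.4 449.1]
0.25 [286.1 445. ]
0.36 [322.7 440.7]
0.48 [360.3 434.4]
```

View pics/w7.png

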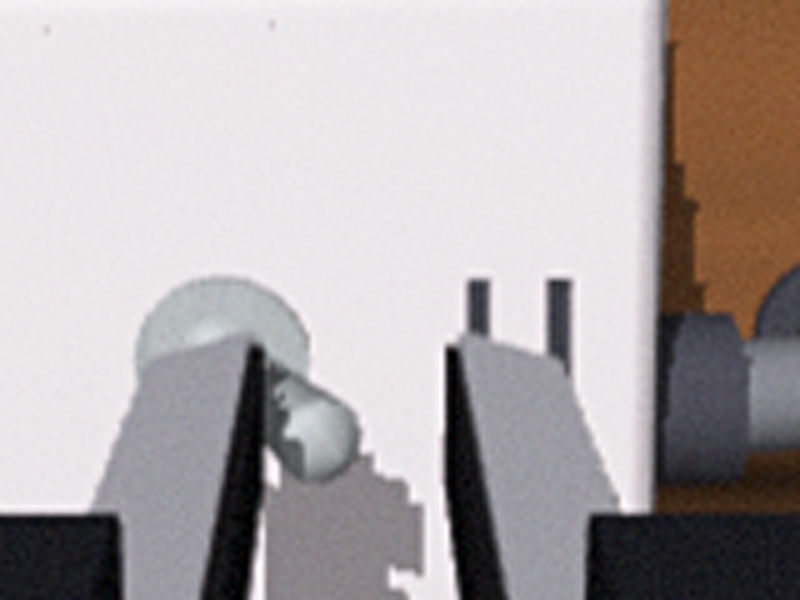

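The tip is at about x=319 in the crop, so about 0.35 rad at 4.5 N, which matches the spring figure given. I'll hold it there.

Emit:
jog_arm(moves=[[[0,0.5,0],[0,0,0],20],[[0,0.5,0],[0,0,0],20],[[0,0.5,0],[0,0,0],20],[[0,0.5,0],[0,0,0],20],[[0,0.5,0],[0,0,0],20]])

```text
time_s: 10.38
ee_pos: [0.5346, -0.0807, 0.0725]
eef_rot: [-3.141, 0.0, 3.139]
force: [-0.9, -5.1, -1.1]
grip_width: 0.0201
```

Emit:
jog_arm(moves=[[[0,0,0],[0,0,0],20],[[0,0,0],[0,0,0],20],[[0,0,0],[0,0,0],20],[[0,0,0],[0,0,0],20],[[0,0,0],[0,0,0],20]])

```text
time_s: 10.8
ee_pos: [0.5347, -0.0807, 0.0725]
eef_rot: [-3.141, 0.0, 3.139]
force: [-0.2, -5.6, -1.5]
grip_width: 0.02
```

Emit:
jog_arm(moves=[[[0,0,0],[0,0,0],20],[[0,0,0],[0,0,0],20],[[0,0,0],[0,0,0],20],[[0,0,0],[0,0,0],20],[[0,0,0],[0,0,0],20]])

```text
time_s: 11.22
ee_pos: [0.5346, -0.0807, 0.0725]
eef_rot: [-3.141, 0.0, 3.139]
force: [-1.7, -5.0, -0.9]
grip_width: 0.0201
```

Emit:
jog_arm(moves=[[[0,0,0],[0,0,0],20],[[0,0,0],[0,0,0],20],[[0,0,0],[0,0,0],20],[[0,0,0],[0,0,0],20],[[0,0,0],[0,0,0],20]])

```text
time_s: 11.63
ee_pos: [0.5346, -0.0807, 0.0725]
eef_rot: [-3.141, 0.0, 3.139]
force: [-0.2, -5.9, -2.2]
grip_width: 0.0197
```

Emit:
jog_arm(moves=[[[0,0,0],[0,0,0],20],[[0,0,0],[0,0,0],20],[[0,0,0],[0,0,0],20],[[0,0,0],[0,0,0],20],[[0,0,0],[0,0,0],20]])

```text
time_s: 12.05
ee_pos: [0.5346, -0.0807, 0.0725]
eef_rot: [-3.141, 0.0, 3.139]
force: [0.0, -5.1, -1.9]
grip_width: 0.0202
```

Emit:
jog_arm(moves=[[[0,0,0],[0,0,0],20],[[0,0,0],[0,0,0],20],[[0,0,0],[0,0,0],20],[[0,0,0],[0,0,0],20],[[0,0,0],[0,0,0],20]])

```text
time_s: 12.47
ee_pos: [0.5346, -0.0807, 0.0725]
eef_rot: [-3.141, 0.0, 3.139]
force: [-1.0, -5.2, -2.1]
grip_width: 0.0199
```

Emit:
jog_arm(moves=[[[0,0,0],[0,0,0],20],[[0,0,0],[0,0,0],20],[[0,0,0],[0,0,0],20],[[0,0,0],[0,0,0],20],[[0,0,0],[0,0,0],20]])

```text
time_s: 12.88
ee_pos: [0.5346, -0.0807, 0.0725]
eef_rot: [-3.141, 0.0, 3.139]
force: [-0.2, -4.7, -0.7]
grip_width: 0.02
```

```bash
python3 - <<'E'
from h import *
fr,K,W=cam("wrist"); crop(fr,250,410,160,280,5,"w8")
fr,K,W=cam("scene"); cv2.imwrite("pics/s8.png",fr[:,:,::-1]); print(ctrl.get_obs()["force"])
E
```

```text
[-0.27803313 -6.38526797 -0.72959898]
```

View pics/w8.png

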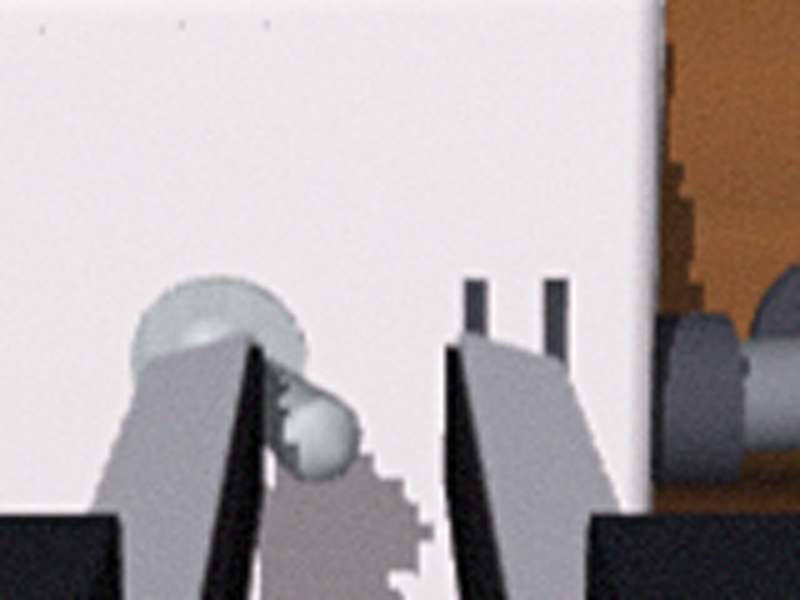

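View pics/s8.png

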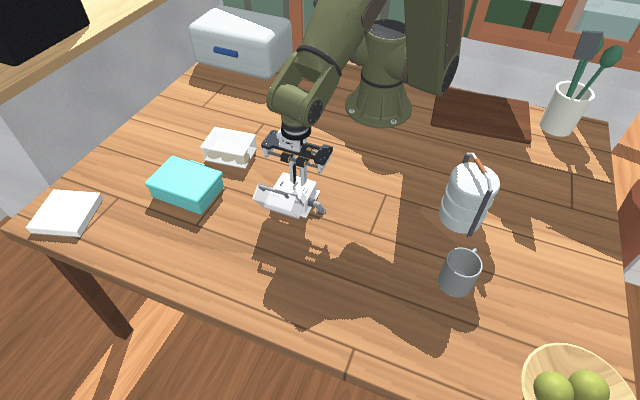

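Held from 9.45 to 13 s at about 0.36 rad. The sash at the top right of the scene view has moved. I'll go back slowly to the middle so the lever follows, then lift.

Emit:
jog_arm(moves=[[[0,-4,0],[0,0,0],20],[[0,-8,0],[0,0,0],20],[[0,-12,0],[0,0,0],20],[[0,-15,0],[0,0,0],20],[[0,-17,0],[0,0,0],20]])

```text
time_s: 13.4
ee_pos: [0.5346, -0.0977, 0.0724]
eef_rot: [3.141, -0.0, 3.139]
force: [-0.0, -0.6, 0.4]
grip_width: 0.02
```

Emit:
jog_arm(moves=[[[0,0,0],[0,0,0],22],[[0,0,0],[0,0,0],22],[[0,0,10],[0,0,0],22],[[0,0,30],[0,0,0],22],[[0,0,60],[0,0,0],22]])

```text
time_s: 13.82
ee_pos: [0.5335, -0.0969, 0.1319]
eef_rot: [3.141, -0.004, 3.139]
force: [1.2, -1.1, -0.3]
grip_width: 0.022
```

```bash
python3 - <<'E'
from h import *
fr,K,W=cam("wrist"); crop(fr,220,420,130,280,4,"w9"); 
L=np.array([.5345,-.0973,.048])
for a in (-.05,0,.05): print(a,((proj(K,W,L+[0,.037*np.sin(a),.037*np.cos(a)-.003])-[220,130])*4).round(1))
E
```

```text
-0.05 [388.3 358.5]
0 [398.9 358.6]
0.05 [409.4 358.5]
```

View pics/w9.png

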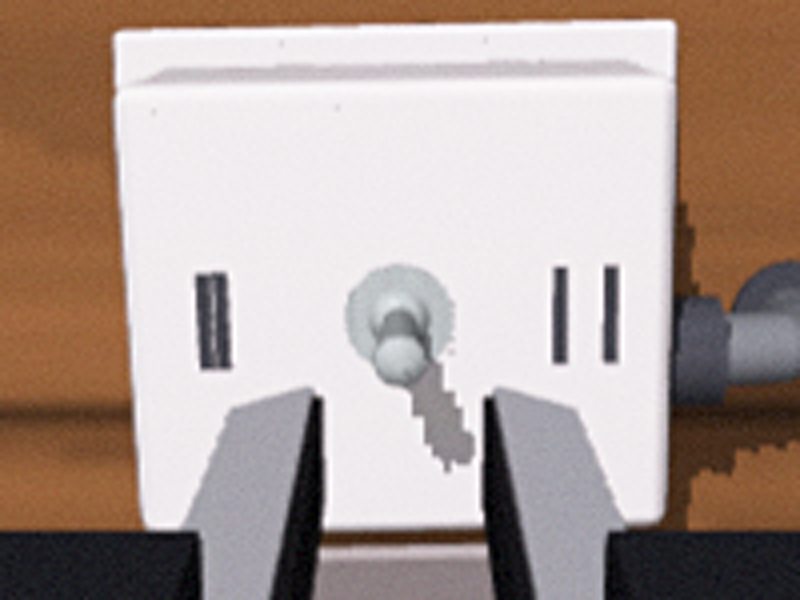

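The lever is upright, with its tip at x=399 as predicted for 0. Next I'll rise, turn back and go over the pull.

Emit:
jog_arm(moves=[[[0,0,20],[0,0,-1.3],24],[[0,0,40],[0,0,-2.6],24],[[0,0,57],[0,0,-3.9],24],[[0,0,57],[0,0,-5.2],24],[[0,0,57],[0,0,-6.5],24]])

```text
time_s: 14.28
ee_pos: [0.535, -0.0972, 0.1914]
eef_rot: [3.141, 0.003, 2.567]
force: [-0.2, -0.0, -0.8]
grip_width: 0.0238
```

Emit:
jog_arm(moves=[[[20,1,0],[0,0,-1.3],24],[[40,2,0],[0,0,-2.6],24],[[60,3,0],[0,0,-3.9],24],[[80,4,0],[0,0,-5.2],24],[[100,4,0],[0,0,-6.5],24]])

```text
time_s: 14.7
ee_pos: [0.6355, -0.0929, 0.1902]
eef_rot: [3.141, 0.0, 2.0]
force: [0.3, -0.3, 0.8]
grip_width: 0.0237
```

Emit:
jog_arm(moves=[[[10,0,0],[0,0,-1.2],24],[[20,0,0],[0,0,-2.4],24],[[20,0,0],[0,0,-3.6],24],[[20,0,0],[0,0,-4.7],24],[[20,0,0],[0,0,-4.7],24]])

```text
time_s: 15.12
ee_pos: [0.6547, -0.0931, 0.1899]
eef_rot: [3.141, -0.0, 1.59]
force: [0.1, 0.7, -0.3]
grip_width: 0.0243
```

```bash
python3 - <<'E'
from h import *
fr,K,W=cam("wrist"); cv2.imwrite("pics/w10.png",fr[:,:,::-1]); o=ctrl.get_obs();print(o["ee_pos"],o["eef_rot"])
print(proj(K,W,[.655,-.094+.033,.157]),proj(K,W,[.655,-.094-.033,.157]))
E
```

```text
[ 0.65462294 -0.09314489  0.18997013] [ 3.14126117e+00 -1.42724420e-06  1.59648475e+00]
[322.41655962 175.98183799] [320.2553803  272.70753861]
```

View pics/w10.png

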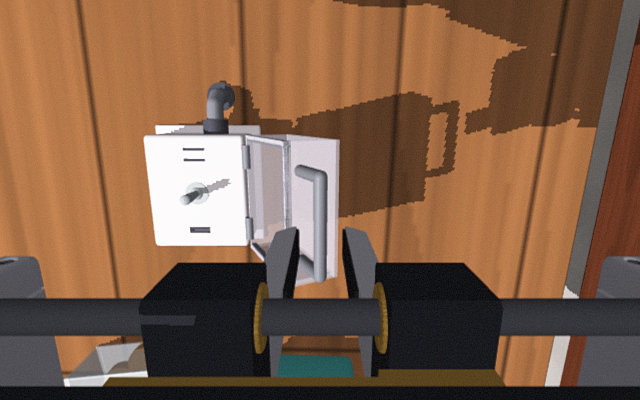

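The bar is at column 320, midway between the fingers. I'll descend 46 mm and pinch it.

Emit:
jog_arm(moves=[[[0,0,-15],[0,0,0],24],[[0,0,-30],[0,0,0],24],[[0,0,-40],[0,0,0],24],[[0,0,-46],[0,0,0],24],[[0,0,-46],[0,0,0],24]])

```text
time_s: 15.58
ee_pos: [0.6541, -0.0932, 0.1424]
eef_rot: [-3.14, -0.0, 1.596]
force: [-0.2, 0.7, -0.5]
grip_width: 0.0239
```

Emit:
jog_arm(moves=[[[0,0,0],[0,0,0],5],[[0,0,0],[0,0,0],5],[[0,0,0],[0,0,0],5],[[0,0,0],[0,0,0],5],[[0,0,0],[0,0,0],5]], squeeze=10)

```text
time_s: 16.0
ee_pos: [0.655, -0.0934, 0.1443]
eef_rot: [3.14, 0.0, 1.595]
force: [1.6, -0.7, 2.4]
grip_width: 0.0085
```

Emit:
jog_arm(moves=[[[-4,0,3],[0,0,0],5],[[-8,0,5],[0,0,0],5],[[-16,0,10],[0,0,0],5],[[-24,0,13],[0,0,0],5],[[-32,0,15],[0,0,0],5]])

```text
time_s: 16.42
ee_pos: [0.622, -0.0936, 0.1594]
eef_rot: [3.14, 0.0, 1.595]
force: [2.7, -2.1, 5.8]
grip_width: 0.0084
```

Emit:
jog_arm(moves=[[[-9,0,2],[0,0,0],5],[[-18,0,4],[0,0,0],5],[[-27,0,5],[0,0,0],5],[[-38,0,5],[0,0,0],5],[[-48,-1,5],[0,0,0],5]])

```text
time_s: 16.83
ee_pos: [0.5733, -0.0941, 0.1636]
eef_rot: [-3.141, -0.0, 1.595]
force: [1.9, 3.3, -1.1]
grip_width: 0.0087
```

Emit:
jog_arm(moves=[[[-11,0,-2],[0,0,0],5],[[-21,0,-4],[0,0,0],5],[[-32,0,-8],[0,0,0],5],[[-42,0,-13],[0,0,0],5],[[-51,-1,-18],[0,0,0],5]])

```text
time_s: 17.25
ee_pos: [0.5221, -0.095, 0.146]
eef_rot: [-3.141, -0.0, 1.595]
force: [-3.1, 4.5, 8.0]
grip_width: 0.0084
```

Emit:
jog_arm(moves=[[[-7,0,-4],[0,0,0],5],[[-14,0,-8],[0,0,0],5],[[-20,0,-13],[0,0,0],5],[[-26,0,-19],[0,0,0],5],[[-36,-1,-31],[0,0,0],5]])

```text
time_s: 17.67
ee_pos: [0.4866, -0.096, 0.1148]
eef_rot: [-3.14, -0.001, 1.595]
force: [-7.8, 7.3, 8.4]
grip_width: 0.0089
```

Emit:
jog_arm(moves=[[[-5,0,-7],[0,0,0],5],[[-10,0,-15],[0,0,0],5],[[-14,0,-23],[0,0,0],5],[[-17,0,-31],[0,0,0],5],[[-19,-1,-38],[0,0,0],5]])

```text
time_s: 18.08
ee_pos: [0.4648, -0.0964, 0.0747]
eef_rot: [-3.133, -0.002, 1.595]
force: [-20.3, 10.8, 7.3]
grip_width: 0.0089
```

Emit:
jog_arm(moves=[[[-3,-0.5,-6],[0,0,0],5],[[-5,-1,-12],[0,0,0],5],[[-6,-1,-18],[0,0,0],5],[[-7,-1,-24],[0,0,0],5],[[-7,-1,-27],[0,0,0],5]])

```text
time_s: 18.5
ee_pos: [0.4585, -0.0971, 0.0475]
eef_rot: [-3.135, -0.003, 1.595]
force: [-12.5, 7.0, 2.4]
grip_width: 0.0084
```

```bash
python3 - <<'E'
from h import *
fr,K,W=cam("wrist"); cv2.imwrite("pics/w11.png",fr[:,:,::-1]); o=ctrl.get_obs();print(o["ee_pos"],o["force"])
E
```

```text
[ 0.45837847 -0.09707228  0.04714718] [-9.683375    6.97309249  0.08549576]
```

View pics/w11.png

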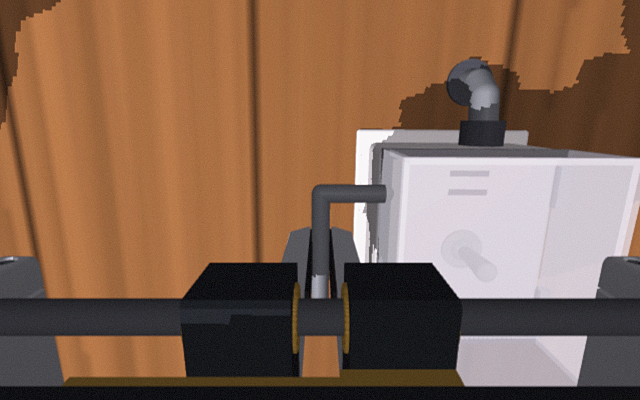

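The cover is nearly or fully shut. I'll press gently further to be sure it seats.

Emit:
jog_arm(moves=[[[0,0,-1],[0,0,0],5],[[-0.5,-0.5,-2],[0,0,0],5],[[-0.5,-0.5,-2],[0,0,0],5],[[-0.5,-0.5,-2],[0,0,0],5],[[-0.5,-0.5,-2],[0,0,0],5]])

```text
time_s: 18.97
ee_pos: [0.4583, -0.0974, 0.0459]
eef_rot: [-3.135, -0.003, 1.595]
force: [-10.1, 10.0, 0.7]
grip_width: 0.0082
```

Emit:
jog_arm(moves=[[[-0.5,0,-1],[0,0,0],5],[[-0.5,0,-2],[0,0,0],5],[[-0.5,0,-3],[0,0,0],5],[[-0.5,0,-4],[0,0,0],5],[[-0.5,0,-4],[0,0,0],5]])

```text
time_s: 19.38
ee_pos: [0.458, -0.0979, 0.0425]
eef_rot: [-3.136, -0.002, 1.595]
force: [-12.6, 6.3, 8.3]
grip_width: 0.0084
```

The upward resistance is now 8 N, so the cover is seated. I'll release and lift away.

Emit:
jog_arm(moves=[[[0,0,0],[0,0,0],20],[[0,0,0],[0,0,0],20],[[0,0,0],[0,0,0],20],[[0,0,0],[0,0,0],20],[[0,0,0],[0,0,0],20]])

```text
time_s: 19.8
ee_pos: [0.4606, -0.0989, 0.0434]
eef_rot: [3.142, 0.0, 1.595]
force: [-0.2, 0.5, 0.2]
grip_width: 0.0198
```

Emit:
jog_arm(moves=[[[0,0,10],[0,0,0],20],[[0,0,20],[0,0,0],20],[[0,0,40],[0,0,0],20],[[0,0,70],[0,0,0],20],[[0,0,100],[0,0,0],20]])

```text
time_s: 20.22
ee_pos: [0.4603, -0.0987, 0.1454]
eef_rot: [-3.141, -0.0, 1.595]
force: [-0.5, 0.0, 0.5]
grip_width: 0.0201
```

Emit:
jog_arm(moves=[[[-5,30,25],[0,0,0],20],[[-10,65,40],[0,0,0],20],[[-20,100,40],[0,0,0],20],[[-30,135,40],[0,0,0],20],[[-40,170,40],[0,0,0],20]])

```text
time_s: 20.63
ee_pos: [0.42, 0.0726, 0.185]
eef_rot: [3.139, -0.0, 1.594]
force: [0.5, 0.7, -0.7]
grip_width: 0.0198
```

```bash
python3 - <<'E'
from h import *
for k,b in (("top",(310,400,155,225,8)),("scene",(255,335,155,220,9))):
    fr,K,W=cam(k); crop(fr,*b,k+"z12"); cv2.imwrite(f"pics/{k}12.png",fr[:,:,::-1])
E
```

```text
(no output)
```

View pics/topz12.png

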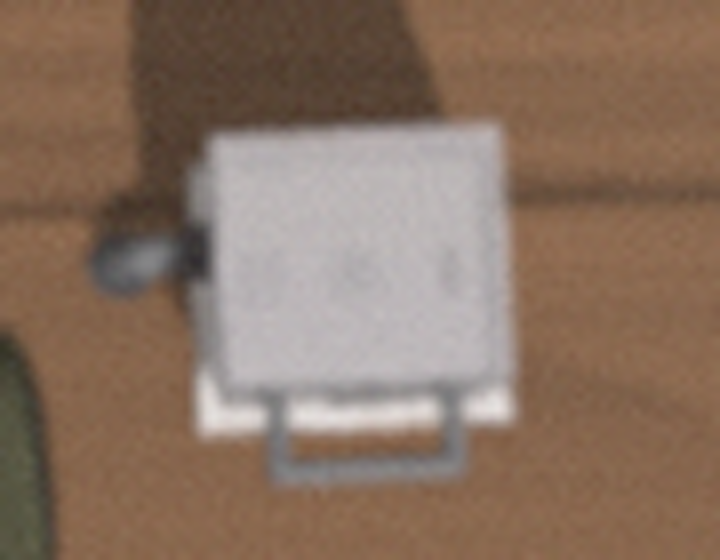

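View pics/scenez12.png

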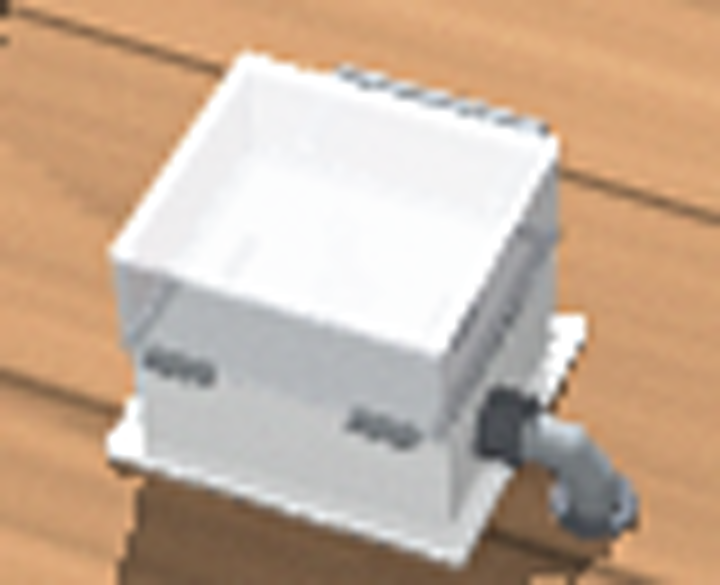

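View pics/scene12.png

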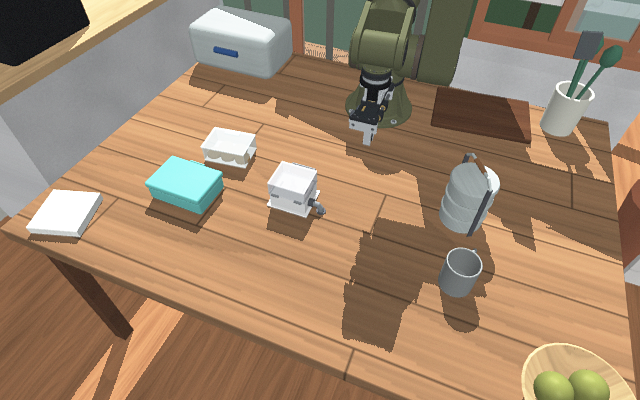

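Both views look the same as at the start. As a numeric check, I'll compare the box crops with the initial images, then hand in.

```bash
python3 - <<'E'
import cv2,numpy as np
for n,b in (("scene",(260,330,155,220)),("top",(335,380,160,220))):
    g=[cv2.imread(f"pics/{n}{k}.png",0)[b[2]:b[3],b[0]:b[1]].astype(np.float32) for k in("0","12")]
    print(n,abs(g[0]-g[1]).mean(),abs(g[0]-g[1]).max(),cv2.phaseCorrelate(*g))
from station import ctrl
print(ctrl.hand_in())
E
```

```text
scene 2.393846 22.0 ((0.009831524411509918, -0.014483502584738517), 1.0002053949384042)
top 2.82 13.0 ((0.44672949249887495, -0.04796970048099425), 1.058470701818113)
the job is handed in; nothing more can be done
None
```

The window job is done and handed in at about 21 s, well inside the 67 s limit. The hand-in gives no verdict.

- **Cover opened:** I pinched the pull and swung the cover to about 2.05 rad, judged from the pull's position.
- **Lever held:** I pushed it left to about 0.30–0.36 rad, read from the wrist camera, for about 3.5 s. The force readings between moves were 3–6.5 N. I then eased it back, and it stood upright, with its tip where the camera model puts 0.
- **Cover closed:** I pressed the cover down until it pushed back with about 8 N, let go and moved the arm clear.

**Last checks**
- **Box and cover:** in the scene view they match the starting picture, with a shift of about 0.01 px. The top view gave 0.45 px in x, which disagrees slightly. I put that down to noise, as the hood and pull edges look the same.
- **Lunch things:** they appear unmoved in the final scene view, though I did not measure them.
- **Sash:** it is only partly in view. I could see it had moved, but that it is fully open rests on the 3.5 s hold.
- **Sideways force:** it rose to about 23 N at the wrist while I was closing the cover, because the arc I followed was slightly off, and dropped to zero when I let go.

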